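# Clamp the post with the U-bolt

## Task

Take the blue-gripped U-bolt out of its grey holder and lower it over the post lying in the bench bracket, one leg each side, so that both legs go through the two holes of the bracket's sliding plate; the plate may stand anywhere along its rails, so find the holes by sight or by feel. Push the U-bolt fully home until its bow bears on the post, press for a moment with about 10 N, then let go and leave it there upright. Feel your way gently: never lean on the bracket or the post with more than about 25 N, do not shove the post along or out of its cradles, and leave the bottles, the marker and the tape roll where they are.

Things in the scene. Friction and masses are not known exactly. Their poses are not given: they have to be found in the camera images.
- ubolt: Steel U-bolt standing legs down in the holder. Origin midway between the two leg tips; z up from the tips, x from leg to leg, y square to the U's plane. Legs 8 mm thick at x = -18 and +18 mm, rounded tips; inner crown of the bow z = 54, outer z = 62. On the bow a blue grip block 26 (x) x 14 (y) x 38 (z) mm, z = 59 to 97, pinched across its 14 mm. 0.12 kg.
- ubolt_grip (a point): Point inside the blue grip block, 80 mm above the leg tips, good to pinch (axes as the U-bolt's).
- ubolt_bow (a point): Underside of the bow at its crown, 54 mm above the leg tips: the place that comes to bear on top of the post.
- bracket: Bench bracket fixed to the desk; origin at the centre of its underside, z up, y along the post, x across it. Base 104 x 150 x 8 mm; two V-cradles at y = -62 and +62 mm (14 mm thick, tops about z = 59) carry the post, axis at x = 0, z = 56. Two rails at x = -42 and +42 (tops at z = 45) carry the sliding hole plate.
- bracket_plate (a point): Middle of the hole plate's travel, at the height of its top (z = 40 mm; axes as the bracket's). The steel plate, 76 (x) x 68 (y) x 8 mm, has two chamfered 11 mm through holes at x = -18 and +18. It is clamped stiffly anywhere along y: the holes share one y between -12 and +12 mm from this fixed point, and no reading tells which. Past the plate's ends is only a gap down to the base.
- bracket_seat (a point): Where the bow's crown underside comes to rest when home: top of the seated post, z = 66 mm over the bracket's underside (leg tips then at z = 12; axes as the bracket's). When the tips are about 15 mm below the plate's top they part two spring jaws (a bump of up to about 12 N), which then drag on the legs with a few newtons: the U-bolt does not drop home by itself.
- post: Loose round aluminium post 20 mm thick, 187 mm long with black end caps, lying in the two V-cradles along its own y axis; origin at the middle of its underside (z up), so its axis is 10 mm above the origin and its top 20 mm above. 0.25 kg.
- holder: Fixed grey block 78 (x) x 42 (y) x 40 (z) mm, origin at the centre of its underside on the desk. The U-bolt's legs stand 34 mm deep in its two 11 mm holes at x = -18 and +18 mm (leg tips 6 mm above the desk); lift the U-bolt straight up at least 40 mm to clear it.
- bottle_magenta: Bystander: white dropper bottle with magenta cap, 33 mm wide, 80 mm tall, origin under its centre.
- bottle_green: Bystander: white dropper bottle with green cap, 33 mm wide, 80 mm tall, origin under its centre.
- marker: Bystander: white marker pen with green cap, 135 mm long (its y axis), 16 mm thick, lying on the desk.
- tape: Bystander: roll of beige tape, 98 mm across, 25 mm high, lying flat, origin under its centre.
Mind the look-alikes: they are no part of the job. There is more than one size of the ubolt; the job needs the smallest.

How it is judged:
On the way, in this order (a step that is already met when the one before it is completed fails the run):
1. the U-bolt is lifted clear of its holder (z of ubolt in the frame of holder above 0.045 m), for 0.1 s.
2. both legs stand astride the post and have entered the plate's holes (x of ubolt_bow in the frame of bracket between -0.005 and 0.005 m and y of ubolt_bow in the frame of bracket between -0.016 and 0.016 m and angle between the y axis of ubolt and the y axis of bracket, either way round below 0.15 rad and angle between ubolt's own z axis and vertical below 0.12 rad and z of ubolt_bow in the frame of bracket below 0.089 m), for 0.1 s.
3. the bow is pressed on the post with 5 N or more (x of ubolt_bow in the frame of bracket between -0.005 and 0.005 m and y of ubolt_bow in the frame of bracket between -0.016 and 0.016 m and angle between the y axis of ubolt and the y axis of bracket, either way round below 0.15 rad and angle between ubolt's own z axis and vertical below 0.12 rad and contact force between ubolt and post above 5 N), for 0.2 s.
At the end, for the whole second after the job is handed in: U-bolt released, at rest, fully home: crown below 68 mm over the bracket's underside (seated 66), within 5 mm across and 16 mm along of its middle, upright to 0.12 rad, square to 0.15 rad; post still in its cradles (3 mm in height, middle within 35 mm of the U-bolt) (x of ubolt_bow in the frame of bracket between -0.005 and 0.005 m and y of ubolt_bow in the frame of bracket between -0.016 and 0.016 m and angle between the y axis of ubolt and the y axis of bracket, either way round below 0.15 rad and angle between ubolt's own z axis and vertical below 0.12 rad and z of ubolt_bow in the frame of bracket below 0.068 m and linear speed of ubolt below 0.02 m/s and horizontal distance between ubolt_bow and post below 0.035 m and z of post in the frame of bracket between 0.043 and 0.049 m); the robot touches nothing.
It fails at once if the U-bolt pushes on the bracket with more than 35 N (contact force between ubolt and bracket above 35 N).
It fails at once if the U-bolt pushes on the post with more than 35 N (contact force between ubolt and post above 35 N).
It fails at once if the robot pushes on the bracket or post with more than 35 N (contact force between any of the arm, the fingers and bracket above 35 N or contact force between any of the arm, the fingers and post above 35 N).
It fails at once if the post is shoved more than 15 mm (distance of post from where it was at the start of the episode above 0.015 m).
It fails at once if a bystander is moved more than 30 mm (distance of any of bottle_magenta, bottle_green, marker, tape from where it was at the start of the episode above 0.03 m).
It also fails if it takes over 64 s, if anything falls off the work surface, if the arm or the gripper's body presses on something with over 40 N, if the wrist force passes 120 N, or if a joint passes its speed limit or range.

## Robot

A 6-joint arm with a two-finger parallel gripper is mounted at the origin on a cart in front of the work surface, level with it; the furniture and walls round the work are solid. World frame = base frame: x ahead of the robot, y to its left, z up, the work surface at z = 0. Lengths are in m, angles in rad, forces in N, time in s.
With the tool pointing down it reaches from about 0.425 to 0.95 m from the base axis. Payload 3.5 kg.
Tool frame: the origin (TCP) lies at the very end of the fingers, on their centre line; the grasp point (between the pads) lies 19 mm behind it; y points along the fingers, z is the direction in which the jaws open and shut, and the axes are right-handed (so a half turn about y gives the same grasp; the last joint's range is limited). The gripper opens to 85 mm and grips with 20 to 120 N. Pads are 22 mm wide; open, the fingers measure 114 mm over their backs; the gripper's body (76 mm by 85 mm) begins 54 mm behind the grasp point. The pads swing forward as they close: fully open they stand 13 mm farther back than shut.
Start: joints at [1.199, 0.286, 1.577, -0, 1.279, -0.15], TCP at [0.148, 0.658, 0.231] pointing down, gripper open.
Joint ranges: [-2.77, 2.77], [-0.9, 2.22], [0.21, 2.48], [-1.53, 4.67], [0.24, 2.81], [-2.84, 2.84]. Speed limits (rad/s): [2.79, 2.79, 3.14, 3.14, 3.14, 3.14].

## Interface

Orientations are given as a unit quaternion [x, y, z, w].
In Python, from plant import ctrl gives the robot as it stands. The module is installed in compiled form; this text tells all that it offers.
- The arm moves only by the tool jog_arm, never from a script. Its argument "deltas" is a list of rows, each a list of 3 entries, a list of its own where there are three numbers: the turn, a rotation vector about the tool's x, y, z in rad, then the shift along the tool's x, y, z in m, then the opening, from 0 (shut) to 1 (fully open). In form: [[[wx, wy, wz], [dx, dy, dz], gripper], ...]. A call has 1 to 10 rows; each row is the pose to reach, as a shift and turn from the pose measured when the call began, along the tool's axes at that moment; what a row does not reach only later rows make up. A row lasts 1/12 s, in which the tool goes at most 41.7 mm and 7.16 degrees, less where a joint would pass 70% of its speed; a pose out of reach is approached as far as the arm can. A call with a gripper value outside its range is refused whole. The fingers move at their own pace and stop on an object; "force" is the grip in N (left out, the last holds). Time passes only in rows, so rows that repeat a pose let the fingers close. It gives the time, the measured TCP pose, the force and the opening at its end, in the units of the state.
- ctrl.get_state(): the state, without advancing time (a new reading comes with each control period).
- ctrl.read_camera(name): name is "scene" or "top"; returns a dict with "pixels" (400x640x3 uint8, blue, green, red), "range_z" (400x640 float32, m along the optical axis (not along the pixel's ray), 0 where there is no reading), "fx", "fy", "cx", "cy" (pixels), "T" (4x4, takes a point from camera to world coordinates). Camera axes: x right, y up, looking along -z (the intrinsics and any distortion apply to the point x, -y, -z); pixel columns grow to the right and rows downward; lengths in m; the calibration is good to about 2 mm. A picture is of the moment at which its call begins.
- ctrl.sign_off(): hands the job in, once; it reports no verdict.
The state is a dict: "time": time; "qpos": joint angles; "dq": joint speeds; "joint_efforts": joint torques, N m; "eef_pos": TCP position; "tcp_rot": TCP orientation; "contact_force": force on the tool from outside, world axes, zero at the start; "wrist_torque": the same for the moment, N m; "opening": opening from 0.0 (shut) to 1.0 (fully open).
Only numpy, scipy, OpenCV 4.12 (cv2) and the standard library are available. Lean on these libraries where they do the work, as an engineer would, in place of code of your own. Each camera call takes 0.05 s, during which the arm holds its last target.

## Working session

There is one attempt and no reset: what is moved stays moved. The work goes in short steps, Python scripts to look and compute and a tool call to move; the robot and the scene stay as the last step left them, time stands still between calls to the robot, and variables do not carry over. Pictures are saved under pics/ and viewed, and the job is handed in when it is done.

Besides the shell and the picture viewer there is one more tool, called after "Emit:" as name(argument=value, ...) on one line, values as JSON. jog_arm: Moves the arm, as the interface text tells. Its arguments: {"type":"object","properties":{"deltas":{"type":"array","items":{"type":"array"}},"force":{"type":"number"}},"required":["deltas"]}

```bash
mkdir -p pics; python3 - <<'E'
from plant import ctrl
import cv2,numpy as np
s=ctrl.get_state()
for k,v in s.items(): print(k,np.round(v,4))
for n in ("scene","top"):
    c=ctrl.read_camera(n); cv2.imwrite(f"pics/{n}0.png",c["pixels"]); print(n,c["fx"],c["fy"],c["cx"],c["cy"],c.keys()); print(np.round(c["T"],4))
    np.savez(f"{n}0.npz",**c)
E
```

```text
time 0.0
qpos [ 1.199   0.2872  1.5782  0.      1.2786 -0.15  ]
dq [ 0.0005  0.0006  0.001  -0.0007  0.0009  0.0009]
joint_efforts [-3.00000e-04 -4.05988e+01 -2.92619e+01 -1.00000e-04  5.90000e-03
 -0.00000e+00]
eef_pos [0.1482 0.6579 0.2299]
tcp_rot [ 0.7036 -0.0785  0.078  -0.702 ]
contact_force [-0.5072  0.5822  0.5168]
wrist_torque [0.0196 0.0013 0.0445]
opening 1.0029
scene 377.5781743751498 377.5781743751498 318.95337475423275 200.72992181306546 dict_keys(['pixels', 'range_z', 'fx', 'fy', 'cx', 'cy', 'T'])
[[ 0.6896  0.5305 -0.493   0.1426]
 [-0.724   0.4869 -0.4886 -0.4688]
 [-0.0191  0.6939  0.7198  0.7031]
 [ 0.      0.      0.      1.    ]]
top 371.02796101737954 371.02796101737954 317.1201816740658 201.94006276963037 dict_keys(['pixels', 'range_z', 'fx', 'fy', 'cx', 'cy', 'T'])
[[ 0.0066  0.9901 -0.1403  0.4214]
 [-1.      0.0074  0.0052 -0.0767]
 [ 0.0062  0.1402  0.9901  1.0792]
 [ 0.      0.      0.      1.    ]]
```

View pics/scene0.png

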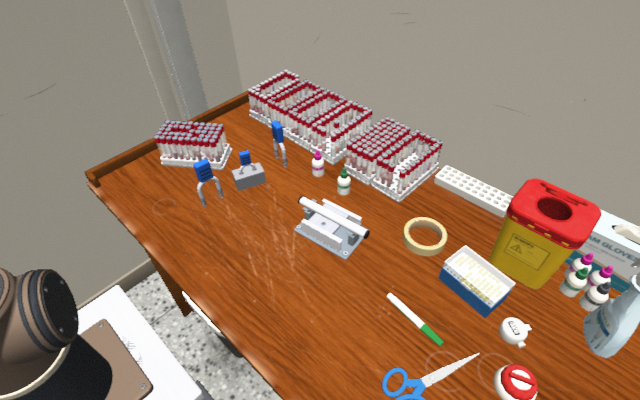

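View pics/top0.png

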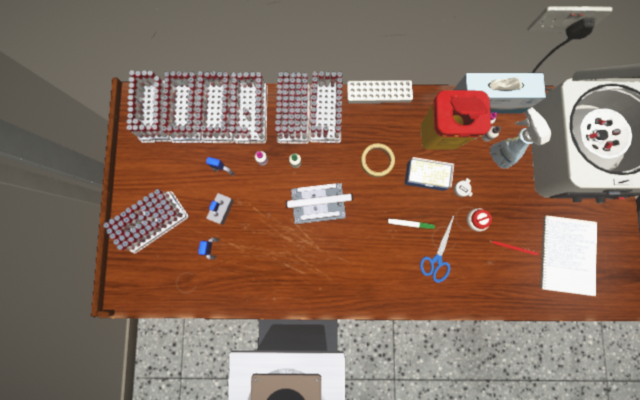

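Candidates for the U-bolt, by scene pixel: a free-standing one at (204,175), one in the grey holder at (246,160), and a free-standing one at (278,135). In the top view these are at (206,247), (215,207) and (214,163). By the description, I choose the one in the grey holder. Next I check it in a close crop and measure.

```bash
cat > h.py <<'E'
import numpy as np,cv2
def cloud(c):
    H,W=c["range_z"].shape; v,u=np.mgrid[0:H,0:W]; z=c["range_z"].astype(float)
    x=(u-c["cx"])/c["fx"]*z; y=-(v-c["cy"])/c["fy"]*z
    P=np.stack([x,y,-z],-1)@c["T"][:3,:3].T+c["T"][:3,3]
    P[z<=0]=np.nan
    return P
def load(n): return dict(np.load(n))
E
python3 - <<'E'
from h import *
s=load("scene0.npz")["pixels"];t=load("top0.npz")["pixels"]
a=cv2.resize(s[115:215,180:300],None,fx=5,fy=5,interpolation=cv2.INTER_CUBIC); cv2.imwrite("pics/c1.png",a)
a=cv2.resize(t[140:265,185:365],None,fx=4.4,fy=4.4,interpolation=cv2.INTER_CUBIC); cv2.imwrite("pics/c2.png",a)
a=cv2.resize(s[185:265,285:385],None,fx=7,fy=7,interpolation=cv2.INTER_CUBIC); cv2.imwrite("pics/c3.png",a)
E
```

```text
(no output)
```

View pics/c1.png

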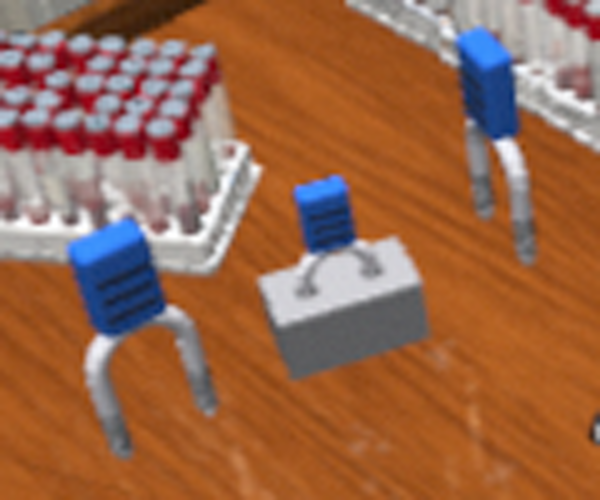

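View pics/c2.png

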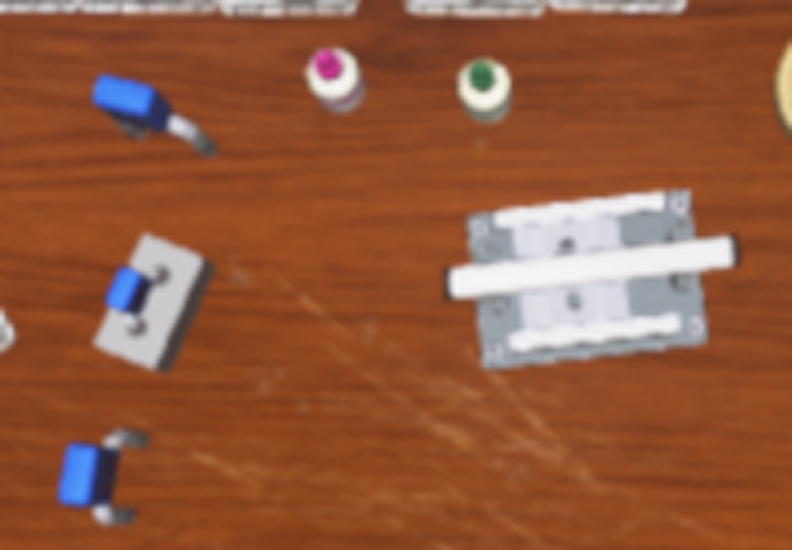

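View pics/c3.png

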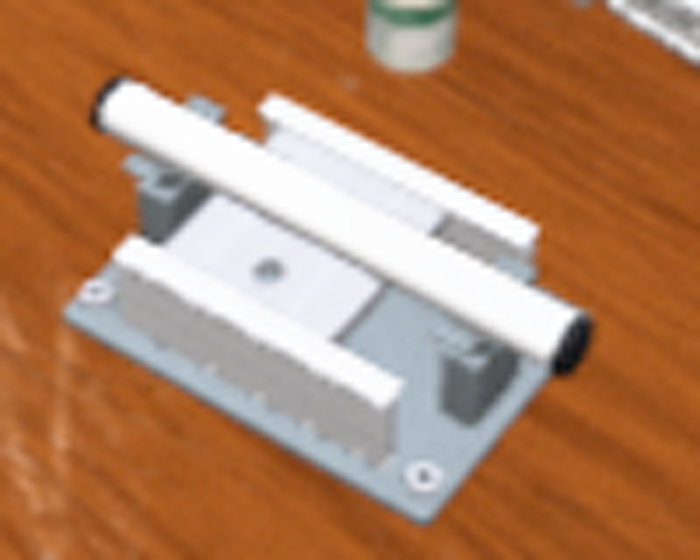

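The crop confirms it: the block in the holder is clearly the smallest of the three, at scene (245,158). The hole plate's two holes are visible in the top view at about (314,196) and (316,209). Now I measure poses.

```bash
python3 - <<'E'
from h import *
def ray(c,u,v,z):
    d=np.array([(u-c["cx"])/c["fx"],-(v-c["cy"])/c["fy"],-1])@c["T"][:3,:3].T; o=c["T"][:3,3]
    return o+d*(z-o[2])/d[2]
def rect(P,name):
    r=cv2.minAreaRect((P[:,:2]*1000).astype(np.float32)); print(name,len(P),"c",np.round(r[0],1),"size",np.round(r[1],1),"ang",round(r[2],1),"zmed",round(np.median(P[:,2])*1000,1), "mean",np.round(P[:,:2].mean(0)*1000,1))
for n in ("top","scene"):
    c=load(n+"0.npz"); P=cloud(c); px=c["pixels"].astype(int); hsv=cv2.cvtColor(c["pixels"],cv2.COLOR_BGR2HSV)
    blue=(hsv[...,0]>100)&(hsv[...,0]<128)&(hsv[...,1]>150)
    print(n)
    num,lab,st,ce=cv2.connectedComponentsWithStats(blue.astype(np.uint8))
    for i in range(1,num):
        if st[i,4]>25:
            Q=P[lab==i]; Q=Q[~np.isnan(Q[:,0])]
            print(" blue",st[i,:5],np.round(np.nanmin(Q,0),3),np.round(np.nanmax(Q,0),3))
    grey=hsv[...,1]<70
    # desk check
    m=(np.abs(P[...,0]-0.45)<.03)&(np.abs(P[...,1]-0.02)<.1); print(" deskz",np.nanmedian(P[m][:,2]))
    h=(P[...,0]>.33)&(P[...,0]<.52)&(P[...,1]>.12)&(P[...,1]<.26)
    hm=h&grey&(P[...,2]>.034)&(P[...,2]<.045); num,lab,st,ce=cv2.connectedComponentsWithStats(hm.astype(np.uint8)); 
    for i in range(1,num):
        if st[i,4]>60: rect(P[lab==i]," holdertop")
    m=(P[...,0]>.3)&(P[...,0]<.6)&(P[...,1]>-.2)&(P[...,1]<.05)
    for z0,z1,nm in ((.004,.013,"base"),(.036,.0425,"plate"),(.043,.0475,"rails"),(.052,.075,"post")):
        k=m&grey&(P[...,2]>z0)&(P[...,2]<z1)
        if k.sum()>20: rect(P[k]," "+nm)
E
```

```text
top
 blue [207 158  13   9  86] [0.65  0.175 0.119] [0.67  0.207 0.136]
 blue [210 201   7   9  40] [0.539 0.187 0.098] [0.56  0.202 0.107]
 blue [199 241   9  14  91] [0.421 0.197 0.127] [0.453 0.216 0.138]
 blue [421 255  28  27 164] [ 0.349 -0.458  0.003] [ 0.422 -0.379  0.015]
 deskz -0.0005590491208952164
 base 468 c [563.8 -81.8] size [ 88.8 157.1] ang 7.2 zmed 7.6 mean [550.2 -85.6]
 plate 339 c [561.2 -89.2] size [104.1  77.4] ang 90.0 zmed 39.9 mean [561.9 -75.6]
 rails 120 c [562.8 -88.3] size [ 70.8 104.6] ang 6.9 zmed 44.7 mean [536.4 -90.5]
 post 526 c [570.8 -87.1] size [ 39.7 183.9] ang 6.8 zmed 63.2 mean [571. -86.]
scene
 blue [272 121  11  22 173] [0.646 0.174 0.083] [0.668 0.208 0.136]
 blue [239 151  12  14 118] [0.534 0.187 0.069] [0.556 0.204 0.107]
 blue [194 159  19  23 276] [0.417 0.197 0.084] [0.453 0.217 0.136]
 blue [439 269  69  48 619] [ 0.61  -0.463  0.003] [ 0.675 -0.339  0.042]
 blue [383 368  42  32 569] [ 0.364 -0.449  0.004] [ 0.423 -0.378  0.013]
 deskz 0.001115126073686079
 base 623 c [554.4 -86.5] size [ 75.4 147.2] ang 7.4 zmed 9.0 mean [ 547.  -112.2]
 plate 448 c [559.2 -86.3] size [ 81.5 131.4] ang 0.7 zmed 40.9 mean [553.8 -77.9]
 rails 200 c [559.6 -88.8] size [ 81.  129.5] ang 0.3 zmed 45.5 mean [536.2 -86.3]
 post 725 c [569.9 -86.7] size [ 41.7 184.6] ang 7.4 zmed 64.1 mean [566.8 -92.5]
```

```bash
cat >> h.py <<'E'
from scipy.optimize import least_squares, minimize
def proj(c,X):
    X=np.atleast_2d(X); Q=(X-c["T"][:3,3])@c["T"][:3,:3]
    return np.stack([c["cx"]+c["fx"]*Q[:,0]/-Q[:,2], c["cy"]+c["fy"]*Q[:,1]/Q[:,2]],-1)
def rectpts(px,py,yaw,L,W,P):
    c,s=np.cos(yaw),np.sin(yaw); dx=P[:,0]-px; dy=P[:,1]-py
    return np.stack([c*dx+s*dy,-s*dx+c*dy],-1)
E
python3 - <<'E'
from h import *
def rect(P,name):
    r=cv2.minAreaRect((P[:,:2]*1000).astype(np.float32)); print(name,len(P),"c",np.round(r[0],1),"size",np.round(r[1],1),"ang",round(r[2],1),"z",round(np.median(P[:,2])*1000,1),"mean",np.round(P[:,:2].mean(0)*1000,1))
for n in ("top","scene"):
    c=load(n+"0.npz"); P=cloud(c); hsv=cv2.cvtColor(c["pixels"],cv2.COLOR_BGR2HSV)
    blue=(hsv[...,0]>100)&(hsv[...,0]<128)&(hsv[...,1]>150)
    w=(P[...,0]>.48)&(P[...,0]<.62)&(P[...,1]>.12)&(P[...,1]<.26)
    print(n)
    rect(P[w&blue&(P[...,2]>.099)],"griptop"); rect(P[w&blue],"grip all")
    rect(P[w&~blue&(P[...,2]>.035)&(P[...,2]<.045)],"holdertop"); rect(P[w&~blue&(P[...,2]>.012)&(P[...,2]<.045)],"holderall")
    w=(P[...,0]>.48)&(P[...,0]<.66)&(P[...,1]>-.2)&(P[...,1]<.03)
    Q=P[w&(P[...,2]>.058)]; 
    m=Q[:,:2].mean(0); u,s,vt=np.linalg.svd(Q[:,:2]-m); d=vt[0]*np.sign(vt[0][1]); print("post dir yaw(y axis)",np.degrees(np.arctan2(-d[0],d[1])),m,"x at mid")
    t=(Q[:,:2]-m)@d; print("post ext mid",np.round(m+d*(t.min()+t.max())/2,4), t.max()-t.min())
    R=P[w&(np.abs(P[...,2]-.045)<.003)]
E
```

```text
top
griptop 37 c [548.7 195. ] size [11.4 21.3] ang 65.7 z 102.2 mean [549.1 194.8]
grip all 40 c [548.7 195. ] size [11.4 21.3] ang 65.7 z 102.2 mean [548.8 194.5]
holdertop 320 c [550.6 194.8] size [43.  77.9] ang 68.0 z 39.4 mean [549.6 192.3]
holderall 390 c [550.6 194.8] size [43.  77.9] ang 68.0 z 39.0 mean [548.6 189.9]
post dir yaw(y axis) 7.122104998664917 [ 0.57170998 -0.08792343] x at mid
post ext mid [ 0.5717 -0.0876] 0.18619972029598048
scene
griptop 37 c [546.9 196.6] size [13.8 23.2] ang 61.6 z 102.6 mean [545.7 195.2]
grip all 118 c [546.  195.7] size [14.3 23.6] ang 71.1 z 91.2 mean [545.2 193. ]
holdertop 329 c [547.  197.8] size [45.7 78. ] ang 69.0 z 40.9 mean [544.8 195. ]
holderall 529 c [547.2 198.4] size [47.3 77.9] ang 68.6 z 39.3 mean [542.2 189.9]
post dir yaw(y axis) 7.311412837999456 [ 0.56710586 -0.09151415] x at mid
post ext mid [ 0.5663 -0.0855] 0.18790724630652983
```

```bash
python3 - <<'E'
from h import *
t=load("top0.npz")["pixels"];s=load("scene0.npz")["pixels"]
for nm,im,(r0,r1,c0,c1),f in (("d1",t,(180,228,283,355),11),("d2",s,(190,262,290,375),8)):
    a=cv2.resize(im[r0:r1,c0:c1],None,fx=f,fy=f,interpolation=cv2.INTER_CUBIC)
    for k in range(c0-c0%10+10,c1,10): cv2.putText(a,str(k),(int((k-c0+.5)*f),10),0,.35,(0,0,255)); cv2.line(a,(int((k-c0+.5)*f),12),(int((k-c0+.5)*f),20),(0,0,255))
    for k in range(r0-r0%10+10,r1,10): cv2.putText(a,str(k),(0,int((k-r0+.5)*f)),0,.35,(0,0,255)); cv2.line(a,(25,int((k-r0+.5)*f)),(32,int((k-r0+.5)*f)),(0,0,255))
    cv2.imwrite(f"pics/{nm}.png",a)
E
```

```text
(no output)
```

View pics/d1.png

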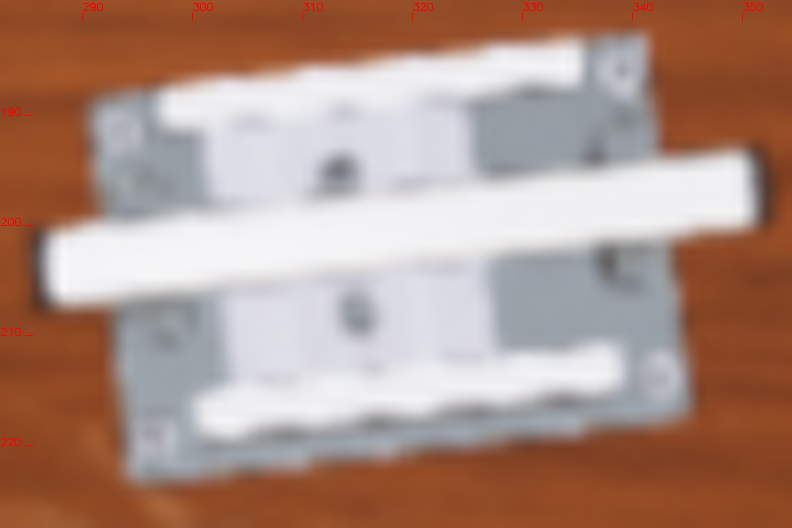

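View pics/d2.png

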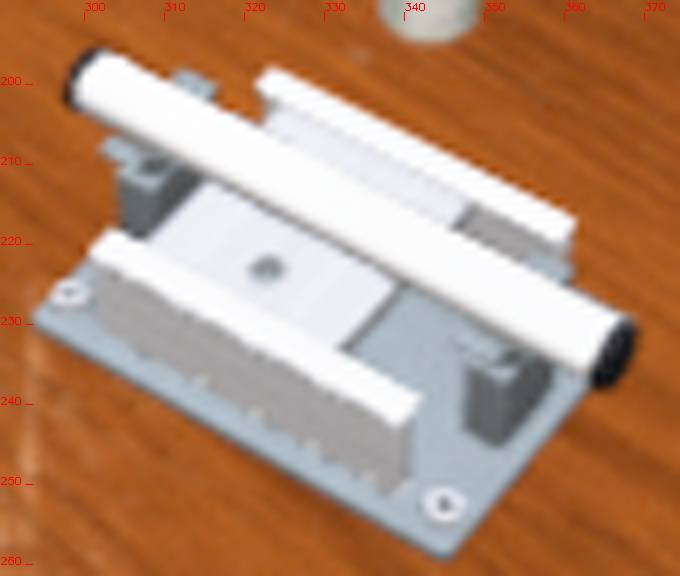

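```bash
python3 - <<'E'
from h import *
def ray(c,u,v,z):
    d=np.array([(u-c["cx"])/c["fx"],-(v-c["cy"])/c["fy"],-1])@c["T"][:3,:3].T; o=c["T"][:3,3]
    return (o+d*(z-o[2])/d[2])*1000
T=load("top0.npz");S=load("scene0.npz")
C=np.array([ray(T,*p,.008) for p in ((290.9,188.4),(341.4,182.8),(345.4,217.2),(294.3,223.6))])
print(np.round(C,1),"mean",C.mean(0))
for i in range(4):
    e=C[(i+1)%4]-C[i]; print(np.linalg.norm(e),np.degrees(np.arctan2(e[1],e[0])))
h=[ray(T,313.4,195.4,.04),ray(T,315.0,207.95,.04)]; print("holes top",h,np.linalg.norm(h[0]-h[1]),(h[0]+h[1])/2)
print("scene hole -x",ray(S,322.75,223.0,.04)); print("scene corners",ray(S,293.9,229.25,.008),ray(S,345.1,259.1,.008))
E
```

```text
[[ 612.7   -5.2    8. ]
 [ 630.5 -153.3    8. ]
 [ 529.1 -164.7    8. ]
 [ 509.4  -16.8    8. ]] mean [570.43006443 -84.99760042   8.        ]
149.13068377859224 -83.12540096029102
102.06030762396878 -173.61715070403596
149.17245276862653 97.56884584333194
103.8679690338184 6.374406910622485
holes top [array([587.29624333, -71.49370721,  40.        ]), array([551.46887093, -76.2967926 ,  40.        ])] 36.14789401939131 [569.38255713 -73.8952499   40.        ]
scene hole -x [551.00494694 -74.4340718   40.        ]
scene corners [509.73122531 -18.17174883   8.        ] [ 527.53929852 -164.0895905     8.        ]
```

```bash
cat >> h.py <<'E'
from scipy.spatial.transform import Rotation as Ro
def plan(st,pos,zyaw):
    """delta in tool axes to put TCP at pos, tool y down, tool z along zyaw deg (mod 180, nearest)"""
    R=Ro.from_quat(st["tcp_rot"]).as_matrix()
    best=None
    for k in (0,180):
        a=np.radians(zyaw+k); z=np.array([np.cos(a),np.sin(a),0]); y=np.array([0,0,-1.]); x=np.cross(y,z)
        Rt=np.stack([x,y,z],1); w=Ro.from_matrix(R.T@Rt).as_rotvec()
        if best is None or np.linalg.norm(w)<np.linalg.norm(best[0]): best=(w,)
    d=R.T@(np.array(pos)-np.array(st["eef_pos"]))
    zz=R[:,2]
    print("t",round(float(st["time"]),2),"pos",np.round(st["eef_pos"],4),"zyaw",round(np.degrees(np.arctan2(zz[1],zz[0])),2),"tilt y",np.round(R[:,1],4),"F",np.round(st["contact_force"],2),"q6",np.round(st["qpos"][5],2),"open",round(float(st["opening"]),3))
    print(" turn",np.round(best[0],4),"shift",np.round(d,4)); 
    print(" toolaxes(cols x,y,z)\n",np.round(R,3))
E
python3 - <<'E'
from h import *
from plant import ctrl
s=ctrl.get_state(); plan(s,[.5487,.1957,.19],68); 
# grip check: color-only centroid of top face via both cams already ~ (548.7,195)/(546.9,196.6)
E
```

```text
t 0.1 pos [0.1482 0.6579 0.23  ] zyaw 77.29 tilt y [-8.e-04 -2.e-03 -1.e+00] F [ 0.21 -0.11  0.33] q6 -0.15 open 1.003
 turn [ 2.200e-03  1.622e-01 -1.000e-04] shift [ 0.4924  0.0407 -0.3627]
 toolaxes(cols x,y,z)
 [[ 0.976 -0.001  0.22 ]
 [-0.22  -0.002  0.975]
 [-0.    -1.    -0.002]]
```

Emit:
jog_arm(deltas=[[[0,0.162,0],[0.492,0,-0.363],0.6],[[0,0.162,0],[0.492,0,-0.363],0.6],[[0,0.162,0],[0.492,0,-0.363],0.6],[[0,0.162,0],[0.492,0,-0.363],0.6],[[0,0.162,0],[0.492,0,-0.363],0.6],[[0,0.162,0],[0.492,0,-0.363],0.6],[[0,0.162,0],[0.492,0,-0.363],0.6],[[0,0.162,0],[0.492,0,-0.363],0.6],[[0,0.162,0],[0.492,0,-0.363],0.6],[[0,0.162,0],[0.492,0,-0.363],0.6]], force=40)

```text
time: 0.93
eef_pos: [0.4215, 0.3413, 0.2305]
tcp_rot: [0.695, -0.135, 0.135, -0.693]
contact_force: [0.3, 1.8, -0.4]
opening: 0.602
```

```bash
python3 - <<'E'
from h import *
from plant import ctrl
plan(ctrl.get_state(),[.5487,.1957,.15],68)
E
```

```text
t 0.93 pos [0.4215 0.3413 0.2305] zyaw 68.02 tilt y [-0.0013 -0.0022 -1.    ] F [ 0.28  1.82 -0.45] q6 -0.69 open 0.602
 turn [ 0.0025  0.0003 -0.0003] shift [ 0.1725  0.0807 -0.0872]
 toolaxes(cols x,y,z)
 [[ 0.927 -0.001  0.374]
 [-0.374 -0.002  0.927]
 [-0.    -1.    -0.003]]
```

Emit:
jog_arm(deltas=[[[0,0,0],[0.0345,0.012,-0.0174],0.6],[[0.002,0,0],[0.069,0.024,-0.035],0.6],[[0.002,0,0],[0.1035,0.036,-0.052],0.6],[[0.002,0,0],[0.138,0.05,-0.07],0.6],[[0.002,0,0],[0.1725,0.08,-0.0872],0.6],[[0.002,0,0],[0.1725,0.08,-0.0872],0.6],[[0.002,0,0],[0.1725,0.08,-0.0872],0.6]])

```text
time: 1.52
eef_pos: [0.5479, 0.1936, 0.1475]
tcp_rot: [0.695, -0.138, 0.134, -0.693]
contact_force: [0.2, -0.1, -0.3]
opening: 0.6
```

```bash
python3 - <<'E'
from h import *
from plant import ctrl
plan(ctrl.get_state(),[.5487,.1957,.076],68)
for n in ("scene","top"):
    c=ctrl.read_camera(n); np.savez(n+"1.npz",**c)
s=load("scene1.npz")["pixels"];t=load("top1.npz")["pixels"]
a=cv2.resize(s[70:210,170:330],None,fx=4,fy=4,interpolation=cv2.INTER_CUBIC);cv2.imwrite("pics/e1.png",a)
a=cv2.resize(t[140:260,150:300],None,fx=4,fy=4,interpolation=cv2.INTER_CUBIC);cv2.imwrite("pics/e2.png",a)
E
```

```text
t 1.52 pos [0.5479 0.1936 0.1475] zyaw 67.81 tilt y [-0.0066 -0.0013 -1.    ] F [ 0.17 -0.07 -0.27] q6 -1.02 open 0.6
 turn [ 0.0037 -0.0034 -0.0056] shift [0.0003 0.0715 0.0026]
 toolaxes(cols x,y,z)
 [[ 0.926 -0.007  0.378]
 [-0.378 -0.001  0.926]
 [-0.006 -1.    -0.004]]
```

View pics/e1.png

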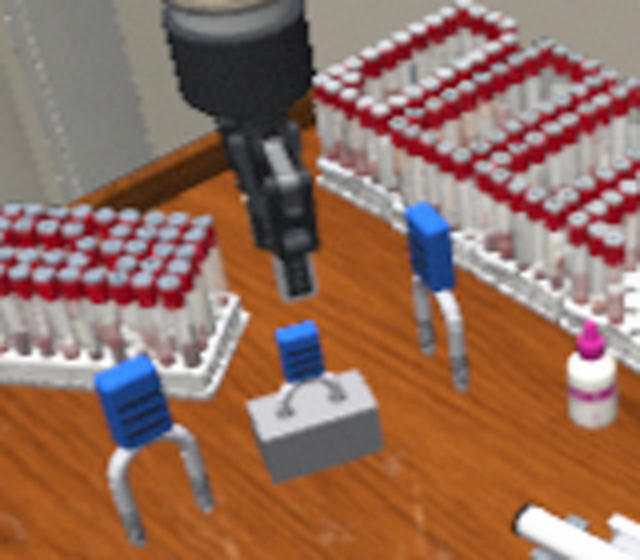

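View pics/e2.png

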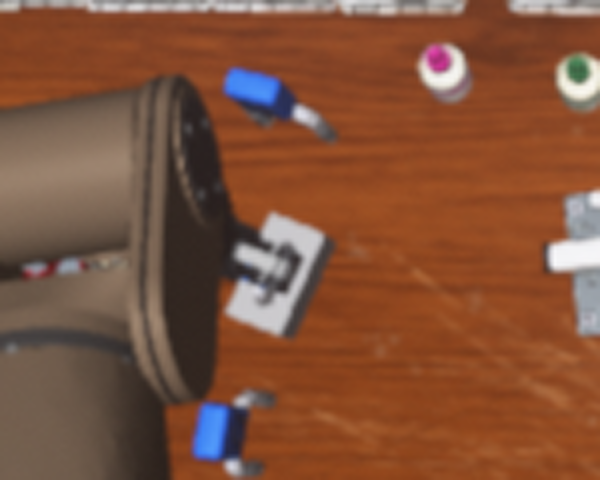

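Emit:
jog_arm(deltas=[[[0.004,-0.003,-0.006],[0.0003,0.018,0.0015],0.6],[[0.004,-0.003,-0.006],[0.0003,0.036,0.0026],0.6],[[0.004,-0.003,-0.006],[0.0003,0.054,0.0026],0.6],[[0.004,-0.003,-0.006],[0.0003,0.0715,0.0026],0.6],[[0.004,-0.003,-0.006],[0.0003,0.0715,0.0026],0.6],[[0.004,-0.003,-0.006],[0.0003,0.0715,0.0026],0.6]])

```text
time: 2.12
eef_pos: [0.5483, 0.1998, 0.0794]
tcp_rot: [-0.694, 0.132, -0.135, 0.695]
contact_force: [0.4, 0.2, -0.1]
opening: 0.599
```

```bash
python3 - <<'E'
from h import *
from plant import ctrl
plan(ctrl.get_state(),[.5487,.1957,.076],68)
for n in ("scene","top"):
    c=ctrl.read_camera(n); np.savez(n+"2.npz",**c)
s=load("scene2.npz")["pixels"];t=load("top2.npz")["pixels"]
a=cv2.resize(s[110:200,205:295],None,fx=6,fy=6,interpolation=cv2.INTER_CUBIC);cv2.imwrite("pics/f1.png",a)
E
```

```text
t 2.12 pos [0.5483 0.1998 0.0794] zyaw 68.3 tilt y [ 0.0047  0.0016 -1.    ] F [ 0.41  0.18 -0.12] q6 -1.02 open 0.599
 turn [-0.0032  0.0052  0.0038] shift [ 0.0018  0.0034 -0.0037]
 toolaxes(cols x,y,z)
 [[ 0.929  0.005  0.37 ]
 [-0.37   0.002  0.929]
 [ 0.004 -1.     0.003]]
```

View pics/f1.png

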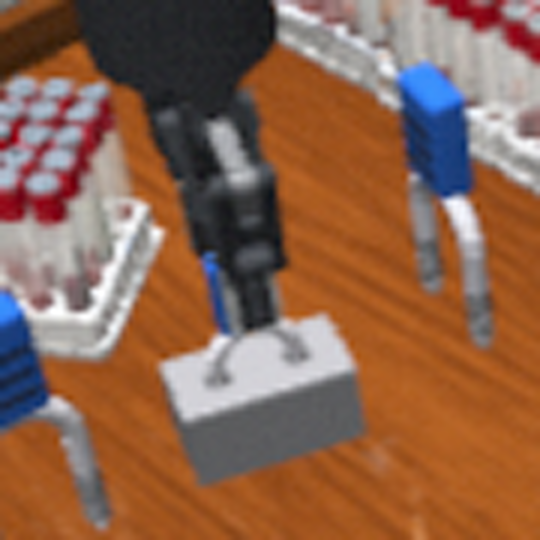

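```bash
python3 - <<'E'
from h import *
from plant import ctrl
plan(ctrl.get_state(),[.5487,.1957,.0755],68)
E
```

```text
t 2.22 pos [0.5501 0.1995 0.0811] zyaw 68.26 tilt y [ 0.0085  0.0022 -1.    ] F [-0.48  0.27 -0.05] q6 -1.02 open 0.602
 turn [-0.0052  0.0044  0.0071] shift [ 0.0001  0.0056 -0.0041]
 toolaxes(cols x,y,z)
 [[ 0.929  0.009  0.37 ]
 [-0.37   0.002  0.929]
 [ 0.007 -1.     0.005]]
```

Emit:
jog_arm(deltas=[[[-0.005,0.004,0.007],[0,0.003,-0.002],0.6],[[-0.005,0.004,0.007],[0,0.0055,-0.004],0.6],[[-0.005,0.004,0.007],[0,0.0055,-0.004],0.6],[[-0.005,0.004,0.007],[0,0.0055,-0.004],0.6]])

```text
time: 2.55
eef_pos: [0.5488, 0.1957, 0.0759]
tcp_rot: [-0.694, 0.135, -0.135, 0.694]
contact_force: [-0.3, -0.7, 0.0]
opening: 0.603
```

```bash
python3 - <<'E'
from h import *
from plant import ctrl
plan(ctrl.get_state(),[.5487,.1957,.0755],68)
E
```

```text
t 2.55 pos [0.5488 0.1957 0.0759] zyaw 68.01 tilt y [ 5.e-04  2.e-04 -1.e+00] F [-0.31 -0.72  0.01] q6 -1.02 open 0.603
 turn [-0.0004  0.0002  0.0004] shift [-0.      0.0004 -0.    ]
 toolaxes(cols x,y,z)
 [[ 0.927  0.001  0.374]
 [-0.374  0.     0.927]
 [ 0.    -1.     0.   ]]
```

Emit:
jog_arm(deltas=[[[0,0,0],[0,0,0],0.3],[[0,0,0],[0,0,0],0.1],[[0,0,0],[0,0,0],0.05],[[0,0,0],[0,0,0],0.05],[[0,0,0],[0,0,0],0.0],[[0,0,0],[0,0,0],0.0],[[0,0,0],[0,0,0],0.0],[[0,0,0],[0,0,0],0.0]], force=60)

```text
time: 3.22
eef_pos: [0.549, 0.1957, 0.0761]
tcp_rot: [-0.694, 0.135, -0.135, 0.694]
contact_force: [0.4, -1.1, 1.5]
opening: 0.154
```

```bash
python3 - <<'E'
from h import *
from plant import ctrl
plan(ctrl.get_state(),[.5487,.1957,.17],68)
E
```

```text
t 3.22 pos [0.549  0.1957 0.0761] zyaw 68.01 tilt y [ 1.e-03  2.e-04 -1.e+00] F [ 0.39 -1.09  1.45] q6 -1.02 open 0.154
 turn [-0.0006  0.0002  0.0009] shift [-0.0002 -0.0939 -0.0001]
 toolaxes(cols x,y,z)
 [[ 0.927  0.001  0.374]
 [-0.374  0.     0.927]
 [ 0.001 -1.     0.001]]
```

Emit:
jog_arm(deltas=[[[0,0,0],[0,-0.01,0],0.0],[[0,0,0],[0,-0.022,0],0.0],[[0,0,0],[0,-0.036,0],0.0],[[0,0,0],[0,-0.052,0],0.0],[[0,0,0],[0,-0.07,0],0.0],[[0,0,0],[0,-0.085,0],0.0],[[0,0,0],[0,-0.095,0],0.0],[[0,0,0],[0,-0.1,0],0.0],[[0,0,0],[0,-0.1,0],0.0],[[0,0,0],[0,-0.1,0],0.0]])

```text
time: 4.05
eef_pos: [0.5485, 0.1956, 0.1758]
tcp_rot: [-0.694, 0.135, -0.135, 0.694]
contact_force: [-0.0, 0.2, -2.6]
opening: 0.152
```

```bash
python3 - <<'E'
from h import *
from plant import ctrl
plan(ctrl.get_state(),[.5693,-.0735,.18],97.1)
for n in ("scene","top"):
    c=ctrl.read_camera(n); np.savez(n+"3.npz",**c)
s=load("scene3.npz")["pixels"]
a=cv2.resize(s[70:190,190:310],None,fx=5,fy=5,interpolation=cv2.INTER_CUBIC);cv2.imwrite("pics/g1.png",a)
E
```

```text
t 4.05 pos [0.5485 0.1956 0.1758] zyaw 68.01 tilt y [ 4.e-04  1.e-04 -1.e+00] F [-0.05  0.23 -2.56] q6 -1.02 open 0.152
 turn [-1.000e-04 -5.077e-01  4.000e-04] shift [ 0.12   -0.0042 -0.2417]
 toolaxes(cols x,y,z)
 [[ 0.927  0.     0.374]
 [-0.374  0.     0.927]
 [ 0.    -1.     0.   ]]
```

View pics/g1.png

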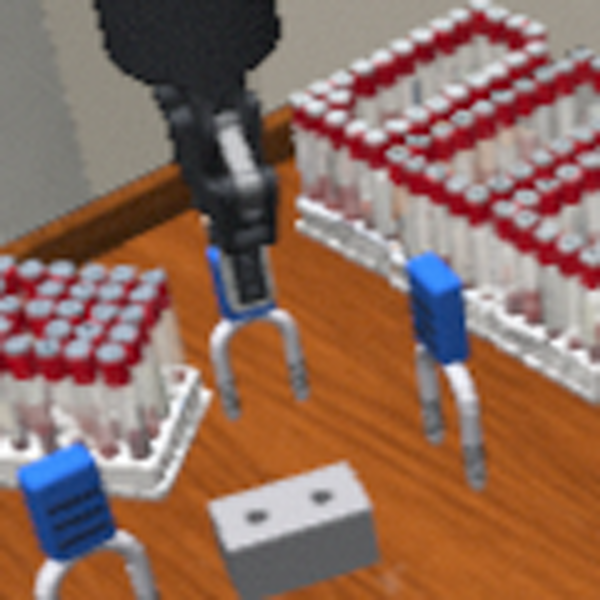

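The U-bolt is out and hangs upright in the fingers, with its tips in the crop at (231,410) and (302,395). I check its in-hand offset.

```bash
python3 - <<'E'
from h import *
def ray(c,u,v,z):
    d=np.array([(u-c["cx"])/c["fx"],-(v-c["cy"])/c["fy"],-1])@c["T"][:3,:3].T; o=c["T"][:3,3]
    return (o+d*(z-o[2])/d[2])*1000
S=load("scene3.npz");T=load("top3.npz")
a=ray(S,235.7,151.5,.1065);b=ray(S,249.9,148.5,.1065);print(a,b,np.linalg.norm(a-b),(a+b)/2,np.degrees(np.arctan2(*(a-b)[1::-1])))
P=cloud(S); w=(abs(P[...,0]-.5485)<.05)&(abs(P[...,1]-.1956)<.05)&(P[...,2]>.09)&(P[...,2]<.14)
Q=P[w]; print(len(Q),Q.min(0),Q[Q[:,2]<.125].mean(0)); 
L=Q[Q[:,2]<.128]; u=(L[:,:2]-L[:,:2].mean(0)); v=np.linalg.svd(u)[2][0]; t=u@v; 
for k in (t<0,t>0): print("leg",k.sum(),np.round(L[k].mean(0),4))
print(np.degrees(np.arctan2(v[1],v[0])))
# bottles etc seen in top: heights fine
t=T["pixels"]; cv2.imwrite("pics/g2.png",cv2.resize(t[140:260,150:300],None,fx=4,fy=4))
E
```

```text
[534.01880984 210.36930031 106.5       ] [566.03536893 193.15550736 106.5       ] 36.35071833897932 [550.02708939 201.76240384 106.5       ] 151.73517796817015
68 [0.52547315 0.18636956 0.10877203] [0.54529998 0.19530506 0.11716444]
leg 21 [0.5619 0.1886 0.1199]
leg 21 [0.5287 0.2022 0.1189]
157.549020674564
```

Emit:
jog_arm(deltas=[[[0,-0.06,0],[0.014,0,-0.028],0.0],[[0,-0.13,0],[0.031,0,-0.062],0.0],[[0,-0.2,0],[0.047,0,-0.095],0.0],[[0,-0.27,0],[0.064,-0.002,-0.128],0.0],[[0,-0.34,0],[0.08,-0.004,-0.162],0.0],[[0,-0.41,0],[0.097,-0.004,-0.195],0.0],[[0,-0.47,0],[0.11,-0.004,-0.222],0.0],[[0,-0.508,0],[0.12,-0.004,-0.2417],0.0],[[0,-0.508,0],[0.12,-0.004,-0.2417],0.0],[[0,-0.508,0],[0.12,-0.004,-0.2417],0.0]])

```text
time: 4.98
eef_pos: [0.5682, -0.0745, 0.1775]
tcp_rot: [-0.705, -0.041, 0.044, 0.706]
contact_force: [-0.7, 0.9, -2.7]
opening: 0.149
```

```bash
python3 - <<'E'
from h import *
from plant import ctrl
plan(ctrl.get_state(),[.5693,-.0735,.17],97.1)
E
```

```text
t 4.98 pos [ 0.5682 -0.0745  0.1775] zyaw 96.94 tilt y [-3.8e-03  9.0e-04 -1.0e+00] F [-0.67  0.91 -2.66] q6 -2.0 open 0.149
 turn [-0.0013 -0.0029 -0.0037] shift [0.0013 0.0075 0.0008]
 toolaxes(cols x,y,z)
 [[ 0.993 -0.004 -0.121]
 [ 0.121  0.001  0.993]
 [-0.004 -1.     0.001]]
```

Emit:
jog_arm(deltas=[[[-0.001,-0.003,-0.003],[0.001,0.01,0.001],0.0],[[-0.001,-0.003,-0.003],[0.001,0.02,0.001],0.0],[[-0.001,-0.003,-0.003],[0.001,0.02,0.001],0.0],[[-0.001,-0.003,-0.003],[0.001,0.02,0.001],0.0]])

```text
time: 5.32
eef_pos: [0.5678, -0.0719, 0.1555]
tcp_rot: [-0.705, -0.043, 0.046, 0.706]
contact_force: [0.6, 0.2, -1.2]
opening: 0.153
```

```bash
python3 - <<'E'
from h import *
from plant import ctrl
plan(ctrl.get_state(),[.5693,-.0735,.15],97.1)
for n in ("scene","top"):
    c=ctrl.read_camera(n); np.savez(n+"4.npz",**c)
plan(ctrl.get_state(),[.5693,-.0735,.15],97.1)
for nm,im,(r0,r1,c0,c1),f in (("i1",load("top4.npz")["pixels"],(175,230,275,355),9),("i2",load("scene4.npz")["pixels"],(160,260,285,380),6)):
    a=cv2.resize(im[r0:r1,c0:c1],None,fx=f,fy=f,interpolation=cv2.INTER_CUBIC)
    for k in range(c0-c0%10+10,c1,10): cv2.putText(a,str(k),(int((k-c0+.5)*f),10),0,.35,(0,0,255)); cv2.line(a,(int((k-c0+.5)*f),12),(int((k-c0+.5)*f),20),(0,0,255))
    for k in range(r0-r0%10+10,r1,10): cv2.putText(a,str(k),(0,int((k-r0+.5)*f)),0,.35,(0,0,255)); cv2.line(a,(25,int((k-r0+.5)*f)),(32,int((k-r0+.5)*f)),(0,0,255))
    cv2.imwrite(f"pics/{nm}.png",a)
E
```

```text
t 5.32 pos [ 0.5678 -0.0719  0.1555] zyaw 97.19 tilt y [-0.0044  0.0015 -1.    ] F [ 0.64  0.25 -1.18] q6 -2.0 open 0.153
 turn [-0.002   0.0016 -0.0042] shift [ 0.0013  0.0054 -0.0017]
 toolaxes(cols x,y,z)
 [[ 0.992 -0.004 -0.125]
 [ 0.125  0.001  0.992]
 [-0.004 -1.     0.002]]
t 5.42 pos [ 0.5689 -0.0726  0.1572] zyaw 97.18 tilt y [-1.2e-03  4.0e-04 -1.0e+00] F [ 0.29 -0.44 -1.61] q6 -2.0 open 0.151
 turn [-0.0006  0.0013 -0.0011] shift [ 0.0003  0.0072 -0.001 ]
 toolaxes(cols x,y,z)
 [[ 0.992 -0.001 -0.125]
 [ 0.125  0.     0.992]
 [-0.001 -1.     0.001]]
```

View pics/i1.png

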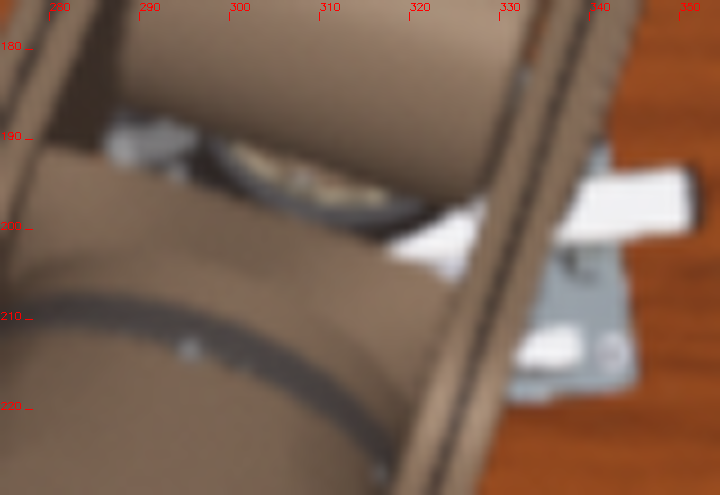

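View pics/i2.png

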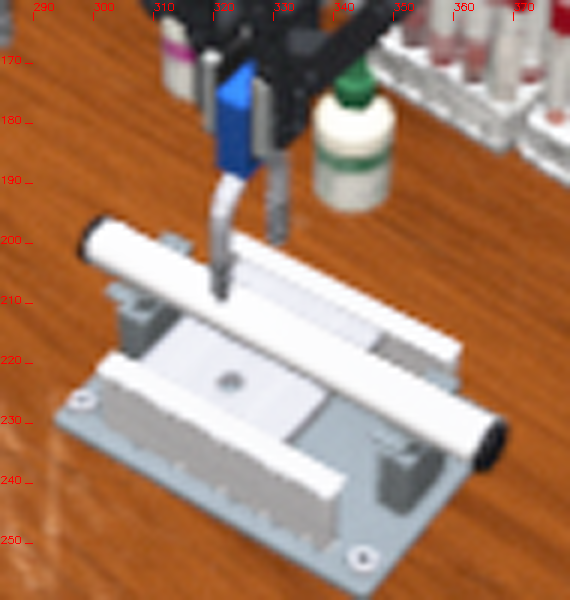

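```bash
cat >> h.py <<'E'
def ray(c,u,v,z):
    d=np.array([(u-c["cx"])/c["fx"],-(v-c["cy"])/c["fy"],-1])@c["T"][:3,:3].T; o=c["T"][:3,3]
    return (o+d*(z-o[2])/d[2])*1000
E
python3 - <<'E'
from h import *
S=load("scene4.npz")
a=ray(S,321.3,209.0,.0865);b=ray(S,330.8,199.5,.0865);print(a,b,np.linalg.norm(a-b),(a+b)/2,np.degrees(np.arctan2(*(b-a)[1::-1])))
h=ray(S,323,222.8,.04);print("hole",h)
y=np.radians(7.15)
X=np.array([np.cos(y),np.sin(y),0])
print("centre pred from hole",h+18*X)
# where would tips of expected geometry project
tcp=np.array([.5683,-.0722,.156])
for off in (-.002,-.001,0,.001):
    for zt in (.070,): 
        t=[tcp+X*(off+sx*.018)-np.array([0,0,zt]) for sx in (-1,1)]; print(off,proj(S,np.array(t)).round(1))
E
```

```text
[549.96858989 -71.74780927  86.5       ] [585.95147247 -67.48061811  86.5       ] 36.23502117174439 [567.96003118 -69.61421369  86.5       ] 6.763090290287694
hole [551.83846929 -74.44307375  40.        ]
centre pred from hole [569.69849585 -72.2026605   40.        ]
-0.002 [[321.8 210.2]
 [331.2 200.7]]
-0.001 [[322.1 209.9]
 [331.4 200.4]]
0 [[322.3 209.6]
 [331.7 200.1]]
0.001 [[322.6 209.4]
 [331.9 199.9]]
```

```bash
python3 - <<'E'
from h import *
from plant import ctrl
plan(ctrl.get_state(),[.5695,-.0743,.114],97.1)
E
```

```text
t 5.42 pos [ 0.5689 -0.0726  0.1572] zyaw 97.18 tilt y [-1.2e-03  4.0e-04 -1.0e+00] F [ 0.29 -0.44 -1.61] q6 -2.0 open 0.151
 turn [-0.0006  0.0013 -0.0011] shift [ 0.0004  0.0432 -0.0018]
 toolaxes(cols x,y,z)
 [[ 0.992 -0.001 -0.125]
 [ 0.125  0.     0.992]
 [-0.001 -1.     0.001]]
```

Emit:
jog_arm(deltas=[[[0,0.001,-0.001],[0.0004,0.004,-0.0018],0.0],[[0,0.001,-0.001],[0.0004,0.01,-0.0018],0.0],[[0,0.001,-0.001],[0.0004,0.016,-0.0018],0.0],[[0,0.001,-0.001],[0.0004,0.022,-0.0018],0.0],[[0,0.001,-0.001],[0.0004,0.028,-0.0018],0.0],[[0,0.001,-0.001],[0.0004,0.034,-0.0018],0.0],[[0,0.001,-0.001],[0.0004,0.038,-0.0018],0.0],[[0,0.001,-0.001],[0.0004,0.04,-0.0018],0.0],[[0,0.001,-0.001],[0.0004,0.04,-0.0018],0.0],[[0,0.001,-0.001],[0.0004,0.04,-0.0018],0.0]])

```text
time: 6.25
eef_pos: [0.5696, -0.0743, 0.1172]
tcp_rot: [-0.706, -0.044, 0.044, 0.706]
contact_force: [-0.6, -1.1, -1.3]
opening: 0.145
```

```bash
cat > look.py <<'E'
import sys
from h import *
from plant import ctrl
tag=sys.argv[1]
c=ctrl.read_camera("scene"); np.savez(f"scene{tag}.npz",**c)
plan(ctrl.get_state(),[float(sys.argv[2]),float(sys.argv[3]),float(sys.argv[4])],97.1)
im=c["pixels"]; r0,r1,c0,c1=170,245,290,375;f=8
a=cv2.resize(im[r0:r1,c0:c1],None,fx=f,fy=f,interpolation=cv2.INTER_CUBIC)
cv2.imwrite(f"pics/s{tag}.png",a)
E
python3 look.py 5 .5695 -.0743 .112
```

```text
t 6.3 pos [ 0.5697 -0.0744  0.1175] zyaw 97.12 tilt y [ 4.e-04  4.e-04 -1.e+00] F [-0.48 -0.08 -1.88] q6 -2.0 open 0.15
 turn [-0.0003  0.0003  0.0004] shift [-0.0002  0.0055  0.0001]
 toolaxes(cols x,y,z)
 [[ 0.992  0.    -0.124]
 [ 0.124  0.     0.992]
 [ 0.    -1.     0.   ]]
```

View pics/s5.png

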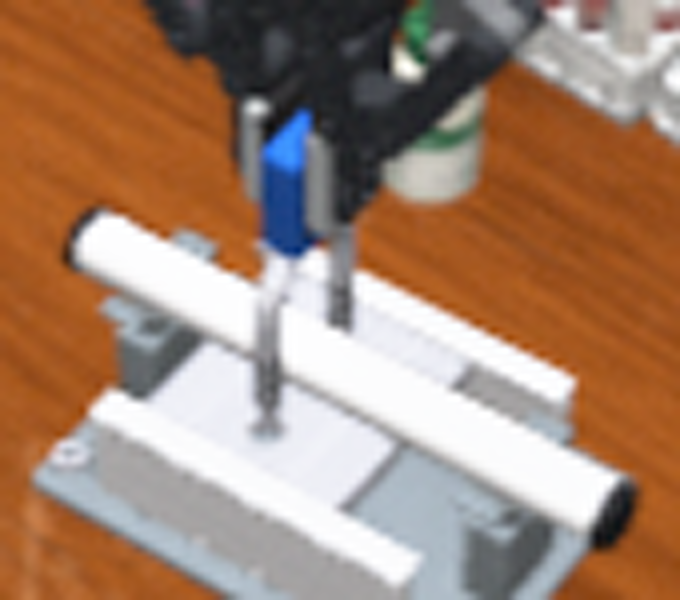

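Emit:
jog_arm(deltas=[[[0,0,0],[-0.0001,0.002,0],0.0],[[0,0,0],[-0.0001,0.004,0],0.0],[[0,0,0],[-0.0001,0.0055,0],0.0],[[0,0,0],[-0.0001,0.007,0],0.0],[[0,0,0],[-0.0001,0.008,0],0.0],[[0,0,0],[-0.0001,0.008,0],0.0]])

```text
time: 6.8
eef_pos: [0.5694, -0.0743, 0.1091]
tcp_rot: [-0.706, -0.044, 0.044, 0.706]
contact_force: [0.3, 0.0, -1.9]
opening: 0.149
```

```bash
python3 look.py 6 .5695 -.0743 .106
```

```text
t 6.85 pos [ 0.5695 -0.0743  0.1093] zyaw 97.11 tilt y [ 0.e+00  5.e-04 -1.e+00] F [ 0.14  0.47 -1.07] q6 -2.0 open 0.149
 turn [-0.0005  0.0003  0.0001] shift [-0.      0.0033  0.    ]
 toolaxes(cols x,y,z)
 [[ 0.992  0.    -0.124]
 [ 0.124  0.001  0.992]
 [ 0.    -1.     0.001]]
```

View pics/s6.png

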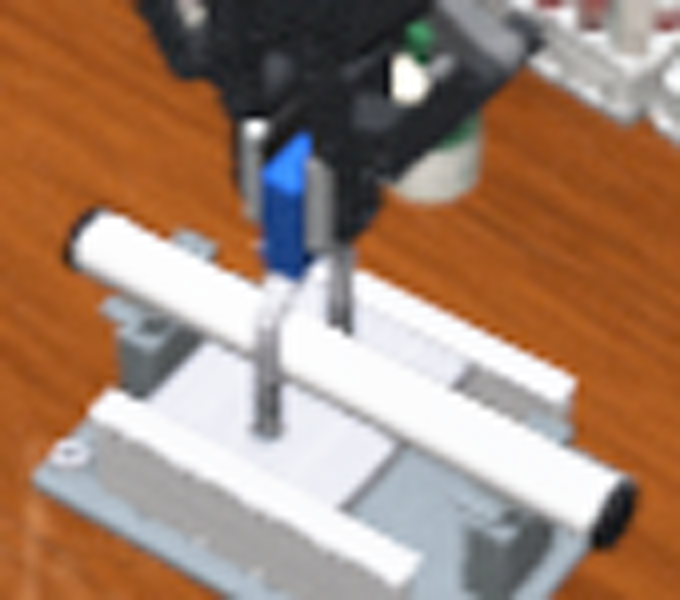

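Emit:
jog_arm(deltas=[[[0,0,0],[0,0.001,0],0.0],[[0,0,0],[0,0.002,0],0.0],[[0,0,0],[0,0.003,0],0.0],[[0,0,0],[0,0.003,0],0.0]])

```text
time: 7.18
eef_pos: [0.5693, -0.0743, 0.106]
tcp_rot: [-0.706, -0.044, 0.044, 0.706]
contact_force: [-0.6, 0.2, -1.6]
opening: 0.15
```

```bash
python3 look.py 7 .5695 -.0743 .103
```

```text
t 7.23 pos [ 0.5694 -0.0743  0.1061] zyaw 97.12 tilt y [-4.e-04  7.e-04 -1.e+00] F [ 0.36 -1.15 -1.33] q6 -2.0 open 0.151
 turn [-0.0007  0.0003 -0.0003] shift [ 0.0001  0.0031 -0.    ]
 toolaxes(cols x,y,z)
 [[ 0.992 -0.    -0.124]
 [ 0.124  0.001  0.992]
 [-0.    -1.     0.001]]
```

View pics/s7.png

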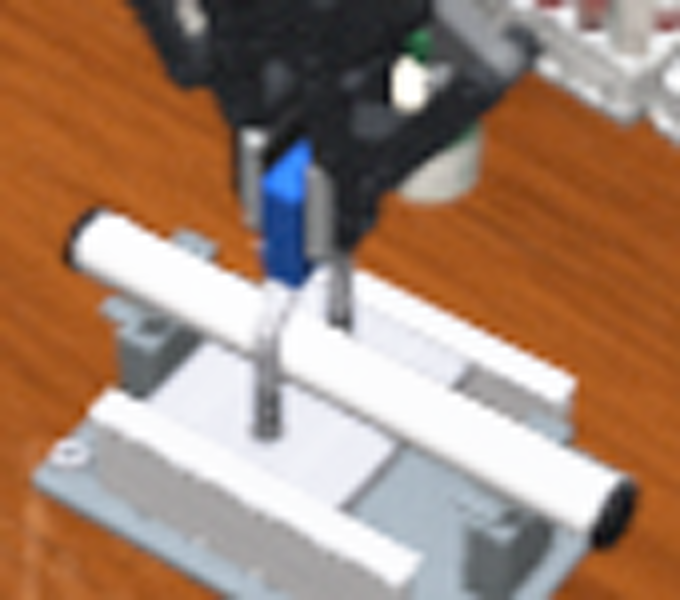

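Tips are about 4 mm below the plate top with no contact force, so both legs look to be in the holes. I go on gently.

Emit:
jog_arm(deltas=[[[0,0,0],[0,0.0012,0],0.0],[[0,0,0],[0,0.0024,0],0.0],[[0,0,0],[0,0.0036,0],0.0],[[0,0,0],[0,0.005,0],0.0],[[0,0,0],[0,0.005,0],0.0]])

```text
time: 7.65
eef_pos: [0.5691, -0.0742, 0.1007]
tcp_rot: [-0.705, -0.044, 0.044, 0.706]
contact_force: [-0.4, -0.2, -1.3]
opening: 0.149
```

Emit:
jog_arm(deltas=[[[0,0,0],[0,0.0012,0],0.0],[[0,0,0],[0,0.0024,0],0.0],[[0,0,0],[0,0.0024,0],0.0]])

```text
time: 7.9
eef_pos: [0.5689, -0.0742, 0.0979]
tcp_rot: [-0.705, -0.043, 0.044, 0.706]
contact_force: [-1.0, -0.7, -1.4]
opening: 0.153
```

```bash
python3 look.py 8 .5695 -.0743 .095
```

```text
t 7.95 pos [ 0.5689 -0.0742  0.098 ] zyaw 97.12 tilt y [-0.0015  0.001  -1.    ] F [-0.69 -0.35 -1.46] q6 -2.0 open 0.152
 turn [-0.0011  0.0003 -0.0014] shift [ 0.0005  0.003  -0.0002]
 toolaxes(cols x,y,z)
 [[ 0.992 -0.001 -0.124]
 [ 0.124  0.001  0.992]
 [-0.001 -1.     0.001]]
```

View pics/s8.png

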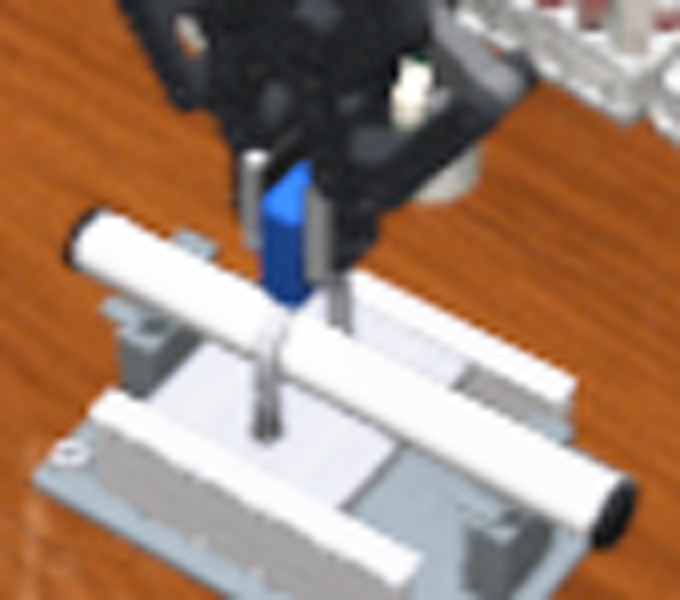

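Emit:
jog_arm(deltas=[[[-0.001,0,-0.001],[0.0003,0.001,0],0.0],[[-0.001,0,-0.001],[0.0005,0.002,0],0.0],[[-0.001,0,-0.001],[0.0005,0.003,0],0.0],[[-0.001,0,-0.001],[0.0005,0.004,0],0.0],[[-0.001,0,-0.001],[0.0005,0.005,0],0.0]])

```text
time: 8.37
eef_pos: [0.5697, -0.0742, 0.0936]
tcp_rot: [-0.706, -0.044, 0.044, 0.706]
contact_force: [-1.5, 1.2, 3.7]
opening: 0.148
```

```bash
python3 -c "
from h import *
from plant import ctrl
plan(ctrl.get_state(),[.5693,-.0743,.083],97.1)"
```

```text
t 8.37 pos [ 0.5697 -0.0742  0.0936] zyaw 97.12 tilt y [-2.e-04  0.e+00 -1.e+00] F [-1.55  1.16  3.7 ] q6 -2.0 open 0.148
 turn [-0.0001  0.0003 -0.0001] shift [-0.0004  0.0106 -0.0001]
 toolaxes(cols x,y,z)
 [[ 0.992 -0.    -0.124]
 [ 0.124  0.     0.992]
 [-0.    -1.     0.   ]]
```

Jaw contact has begun (about +5 N over the hanging weight), as expected. I continue.

Emit:
jog_arm(deltas=[[[0,0,0],[-0.0002,0.001,0],0.0],[[0,0,0],[-0.0002,0.002,0],0.0],[[0,0,0],[-0.0002,0.003,0],0.0],[[0,0,0],[-0.0002,0.004,0],0.0]])

```text
time: 8.7
eef_pos: [0.57, -0.0744, 0.0909]
tcp_rot: [0.706, 0.044, -0.044, -0.706]
contact_force: [-2.6, -0.6, 5.8]
opening: 0.155
```

Emit:
jog_arm(deltas=[[[0,0,0],[0,0.001,0],0.0],[[0,0,0],[0,0.002,0],0.0],[[0,0,0],[0,0.003,0],0.0]])

```text
time: 8.95
eef_pos: [0.57, -0.0745, 0.0884]
tcp_rot: [0.706, 0.044, -0.044, -0.705]
contact_force: [-3.0, -0.6, 4.7]
opening: 0.148
```

```bash
python3 look.py 9 .5695 -.0743 .082
```

```text
t 9.0 pos [ 0.5699 -0.0746  0.0879] zyaw 97.14 tilt y [ 4.e-04 -9.e-04 -1.e+00] F [-1.93 -0.77  1.66] q6 -2.0 open 0.149
 turn [0.0009 0.0007 0.0003] shift [-0.0004  0.0059  0.0003]
 toolaxes(cols x,y,z)
 [[ 0.992  0.    -0.124]
 [ 0.124 -0.001  0.992]
 [ 0.    -1.    -0.001]]
```

View pics/s9.png

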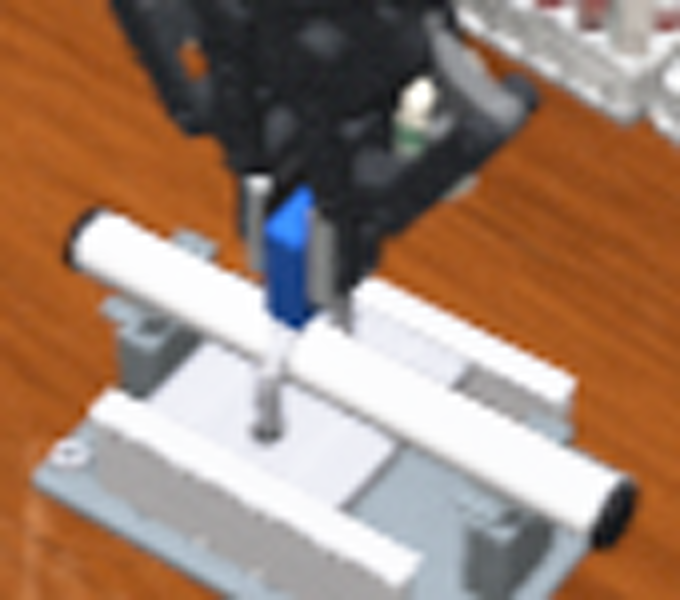

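Emit:
jog_arm(deltas=[[[0,0,0],[-0.0004,0.001,0.0002],0.0],[[0,0,0],[-0.0006,0.002,0.0002],0.0],[[0,0,0],[-0.0006,0.003,0.0002],0.0],[[0,0,0],[-0.0006,0.004,0.0002],0.0],[[0,0,0],[-0.0006,0.004,0.0002],0.0]])

```text
time: 9.42
eef_pos: [0.5696, -0.0746, 0.0837]
tcp_rot: [0.706, 0.044, -0.044, -0.705]
contact_force: [-0.7, -1.2, 1.4]
opening: 0.151
```

Emit:
jog_arm(deltas=[[[0,0,0],[0,0.0007,0],0.0],[[0,0,0],[0,0.0014,0],0.0],[[0,0,0],[0,0.0014,0],0.0]])

```text
time: 9.67
eef_pos: [0.5697, -0.0746, 0.082]
tcp_rot: [0.706, 0.045, -0.043, -0.705]
contact_force: [-0.1, 0.4, 1.9]
opening: 0.148
```

Emit:
jog_arm(deltas=[[[0,0,0],[0,0.0005,0],0.0],[[0,0,0],[0,0.0009,0],0.0],[[0,0,0],[0,0.0009,0],0.0]])

```text
time: 9.92
eef_pos: [0.5699, -0.0746, 0.0819]
tcp_rot: [0.706, 0.045, -0.043, -0.705]
contact_force: [-2.1, 0.7, 8.0]
opening: 0.152
```

```bash
python3 look.py 10 .5695 -.0743 .08
```

```text
t 9.97 pos [ 0.5699 -0.0746  0.0819] zyaw 97.14 tilt y [ 0.0017 -0.0014 -1.    ] F [-0.28  0.08  6.67] q6 -2.0 open 0.154
 turn [0.0016 0.0007 0.0015] shift [-0.0003  0.0019  0.0004]
 toolaxes(cols x,y,z)
 [[ 0.992  0.002 -0.124]
 [ 0.124 -0.001  0.992]
 [ 0.002 -1.    -0.002]]
```

View pics/s10.png

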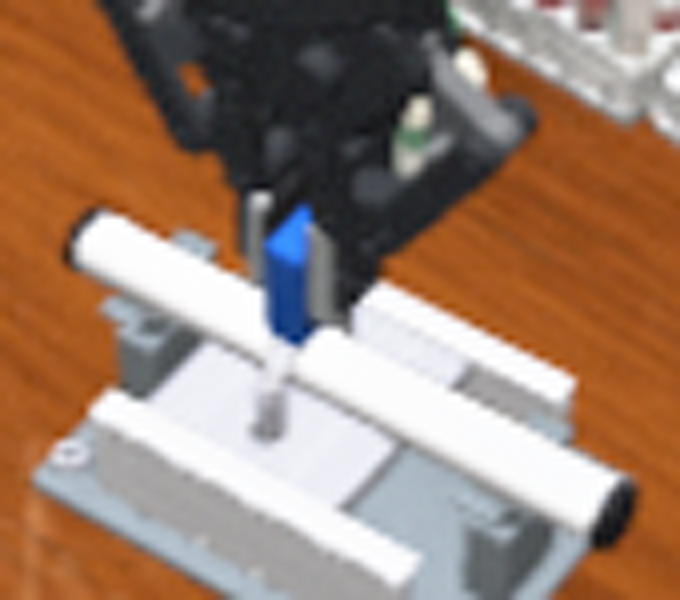

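The bow is on the post: the fingers stopped at 81.9 mm against an expected 82 mm, and the force is rising. I press to roughly 10–12 N and hold.

Emit:
jog_arm(deltas=[[[0,0,0],[-0.0002,0.001,0],0.0],[[0,0,0],[-0.0002,0.0014,0],0.0],[[0,0,0],[-0.0002,0.0014,0],0.0],[[0,0,0],[-0.0002,0.0014,0],0.0],[[0,0,0],[-0.0002,0.0014,0],0.0]])

```text
time: 10.38
eef_pos: [0.5699, -0.0747, 0.0818]
tcp_rot: [0.706, 0.045, -0.044, -0.705]
contact_force: [-3.1, -0.0, 9.3]
opening: 0.152
```

```bash
python3 -c "
from h import *
from plant import ctrl
plan(ctrl.get_state(),[.5695,-.0743,.081],97.1)"
```

```text
t 10.38 pos [ 0.5699 -0.0747  0.0818] zyaw 97.15 tilt y [ 0.0016 -0.0014 -1.    ] F [-3.06 -0.02  9.28] q6 -2.0 open 0.152
 turn [0.0015 0.0009 0.0014] shift [-0.0004  0.0008  0.0004]
 toolaxes(cols x,y,z)
 [[ 0.992  0.002 -0.124]
 [ 0.124 -0.001  0.992]
 [ 0.001 -1.    -0.002]]
```

Emit:
jog_arm(deltas=[[[0,0,0],[-0.0005,0.0017,0],0.0],[[0,0,0],[-0.0005,0.002,0],0.0],[[0,0,0],[-0.0005,0.002,0],0.0],[[0,0,0],[-0.0005,0.002,0],0.0],[[0,0,0],[-0.0005,0.002,0],0.0],[[0,0,0],[-0.0005,0.002,0],0.0]])

```text
time: 10.88
eef_pos: [0.5699, -0.0747, 0.0818]
tcp_rot: [0.706, 0.045, -0.043, -0.705]
contact_force: [-3.9, 0.6, 11.8]
opening: 0.15
```

```bash
python3 -c "
from h import *
from plant import ctrl
plan(ctrl.get_state(),[.5695,-.0743,.081],97.1)"
```

```text
t 10.88 pos [ 0.5699 -0.0747  0.0818] zyaw 97.15 tilt y [ 0.0019 -0.0012 -1.    ] F [-3.87  0.62 11.81] q6 -2.0 open 0.15
 turn [0.0014 0.001  0.0017] shift [-0.0004  0.0008  0.0004]
 toolaxes(cols x,y,z)
 [[ 0.992  0.002 -0.125]
 [ 0.125 -0.001  0.992]
 [ 0.002 -1.    -0.001]]
```

Emit:
jog_arm(deltas=[[[0,0,0],[0,0,0],0.0],[[0,0,0],[0,0,0],0.15],[[0,0,0],[0,0,0],0.25],[[0,0,0],[0,0,0],0.4],[[0,0,0],[0,0,0],0.45],[[0,0,0],[0,0,0],0.45]])

```text
time: 11.38
eef_pos: [0.5696, -0.0745, 0.081]
tcp_rot: [0.706, 0.044, -0.044, -0.705]
contact_force: [-0.3, 0.9, 0.4]
opening: 0.452
```

```bash
python3 look.py 11 .5695 -.0743 .18
```

```text
t 11.43 pos [ 0.5697 -0.0746  0.0812] zyaw 97.15 tilt y [ 1.3e-03 -9.0e-04 -1.0e+00] F [-0.02  0.09  0.3 ] q6 -2.0 open 0.447
 turn [0.001  0.0009 0.0011] shift [-0.     -0.0988  0.0002]
 toolaxes(cols x,y,z)
 [[ 0.992  0.001 -0.124]
 [ 0.124 -0.001  0.992]
 [ 0.001 -1.    -0.001]]
```

View pics/s11.png

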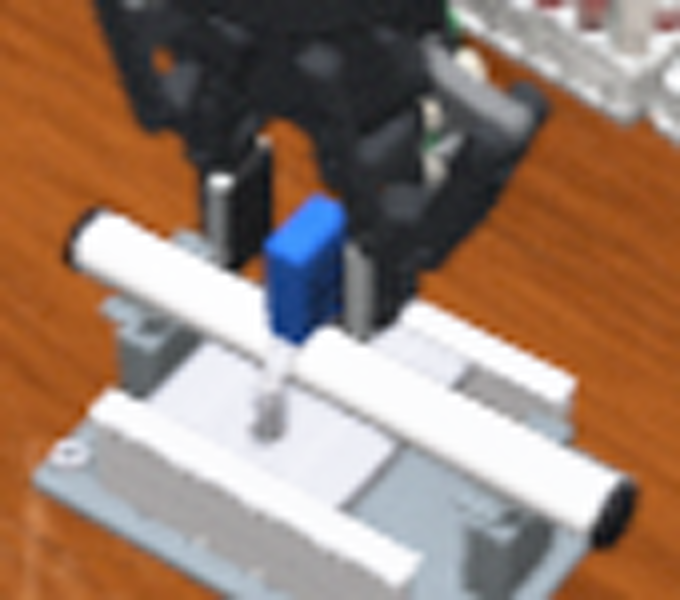

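Both pads stand clear of the block on each side. I retract straight up.

Emit:
jog_arm(deltas=[[[0,0,0],[0,-0.006,0],0.45],[[0,0,0],[0,-0.016,0],0.45],[[0,0,0],[0,-0.03,0],0.45],[[0,0,0],[0,-0.05,0],0.45],[[0,0,0],[0,-0.075,0],0.45],[[0,0,0],[0,-0.1,0],0.45],[[0,0,0],[0,-0.13,0],0.45],[[0,0,0],[0,-0.15,0],0.45],[[0,0,0],[0,-0.15,0],0.45],[[0,0,0],[0,-0.15,0],0.45]])

```text
time: 12.27
eef_pos: [0.5704, -0.0747, 0.2338]
tcp_rot: [0.707, 0.046, -0.042, -0.705]
contact_force: [-0.6, -0.1, -1.6]
opening: 0.453
```

```bash
python3 look.py 12 .5695 -.0743 .18; python3 - <<'E'
from h import *
S=load("scene12.npz"); S0=load("scene0.npz")
P=cloud(S); hsv=cv2.cvtColor(S["pixels"],cv2.COLOR_BGR2HSV)
blue=(hsv[...,0]>100)&(hsv[...,0]<128)&(hsv[...,1]>150)
w=blue&(abs(P[...,0]-.57)<.05)&(abs(P[...,1]+.074)<.05); Q=P[w]
print("blue n",len(Q),np.round(np.percentile(Q,2,0),4),np.round(np.percentile(Q,98,0),4)); T=Q[Q[:,2]>.1]; print("top face",len(T),T.mean(0).round(4), cv2.minAreaRect((T[:,:2]*1000).astype(np.float32)))
for n in ("scene0.npz","scene12.npz"):
    c=load(n);P=cloud(c); w=(P[...,0]>.48)&(P[...,0]<.66)&(P[...,1]>-.2)&(P[...,1]<.03)&(P[...,2]>.058)&(P[...,2]<.085)
    Q=P[w&(np.abs(P[...,1]+.074)>.03)]; print(n,len(Q),np.round(Q.min(0),4),np.round(Q.max(0),4),Q.mean(0).round(4))
d=cv2.absdiff(S["pixels"],S0["pixels"]).max(-1)>60; d[:140]=0
print("diff boxes",[list(x) for x in cv2.connectedComponentsWithStats(d.astype(np.uint8))[2] if x[4]>15])
cv2.imwrite("pics/full12.png",S["pixels"])
E
```

```text
t 12.32 pos [ 0.5694 -0.0744  0.2316] zyaw 97.16 tilt y [ 0.002  -0.0011 -1.    ] F [-0.1  -0.53 -0.4 ] q6 -2.0 open 0.451
 turn [0.0014 0.001  0.0018] shift [0.     0.0516 0.0001]
 toolaxes(cols x,y,z)
 [[ 0.992  0.002 -0.125]
 [ 0.125 -0.001  0.992]
 [ 0.002 -1.    -0.001]]
blue n 124 [ 0.5552 -0.0818  0.077 ] [ 0.5784 -0.0711  0.111 ]
top face 59 [ 0.5661 -0.077   0.1075] ((567.5580444335938, -75.9146957397461), (24.05183982849121, 10.499433517456055), 8.582242012023926)
scene0.npz 425 [ 0.5429 -0.1787  0.0581] [0.595  0.0075 0.0697] [ 0.5681 -0.099   0.0641]
scene12.npz 435 [ 0.5413 -0.1787  0.058 ] [0.5953 0.0076 0.0704] [ 0.568  -0.0974  0.064 ]
diff boxes [[np.int32(0), np.int32(0), np.int32(640), np.int32(400), np.int32(249801)], [np.int32(313), np.int32(140), np.int32(11), np.int32(11), np.int32(81)], [np.int32(334), np.int32(140), np.int32(18), np.int32(18), np.int32(182)], [np.int32(0), np.int32(150), np.int32(44), np.int32(125), np.int32(3010)], [np.int32(238), np.int32(150), np.int32(17), np.int32(18), np.int32(172)], [np.int32(323), np.int32(194), np.int32(11), np.int32(20), np.int32(174)], [np.int32(37), np.int32(269), np.int32(42), np.int32(79), np.int32(1624)], [np.int32(22), np.int32(273), np.int32(18), np.int32(64), np.int32(340)], [np.int32(9), np.int32(289), np.int32(15), np.int32(41), np.int32(250)], [np.int32(0), np.int32(334), np.int32(4), np.int32(8), np.int32(17)], [np.int32(5), np.int32(343), np.int32(18), np.int32(4), np.int32(40)], [np.int32(0), np.int32(374), np.int32(43), np.int32(26), np.int32(284)]]
```

View pics/s12.png

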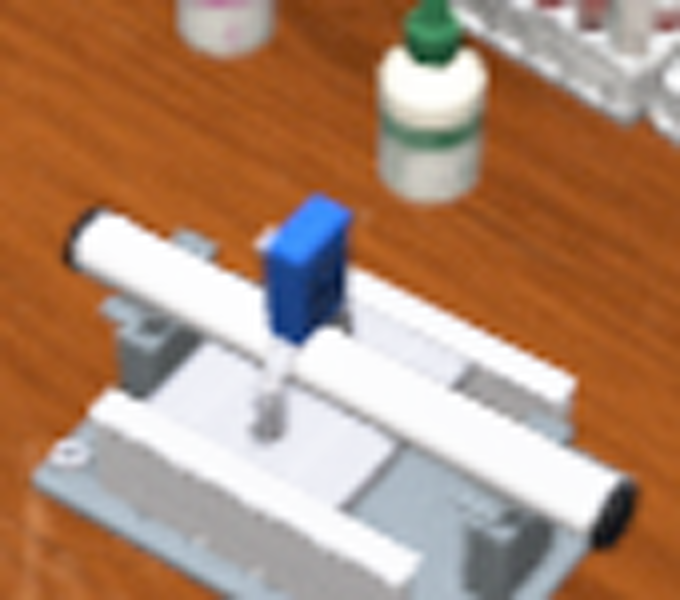

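View pics/full12.png

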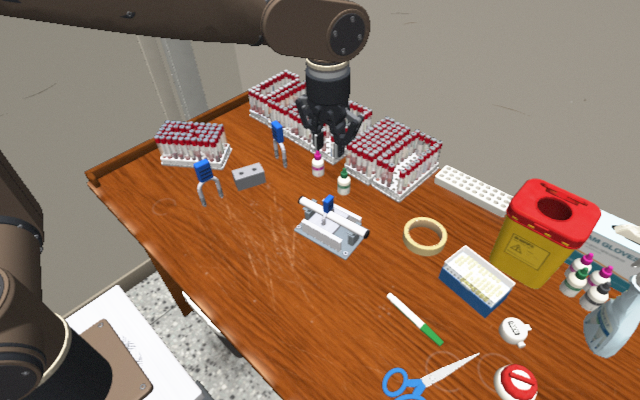

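The U-bolt stands upright over the post at scene (328,205). Its block top is at about 0.109–0.111 m, against an expected 0.109 m when home. The post and bystanders are unmoved, and the gripper is clear above. Handing in.

```bash
python3 -c "
from plant import ctrl
print(ctrl.sign_off()); print(ctrl.get_state()['time'])"
```

```text
the job is handed in; nothing more can be done
None
the job is handed in; nothing more can be done
```

I took the smallest U-bolt out of the grey holder and lowered it over the post, one leg each side, through both holes of the sliding plate. It was pushed home and released, and the job was handed in at about 12.3 s of the 64 s allowed. No verdict was reported.

- **Grasp:** I pinched the blue block about 9 mm above the suggested point, so the fingertips stayed clear of the post when the U-bolt was home.
- **Finding the holes:** I measured them by camera at about y = +11 mm along the bracket. The legs went in with no contact force, and the jaw bump reached about 7 N.
- **Pressing home:** The bow bore on the post with the fingers at 81.8 mm, against an expected 82 mm. The total push was about 11–13 N for over 0.5 s, of which I take about 3 N to be jaw drag.
- **Last checks:** After release the U-bolt looked upright and square. Its block top measured about 0.109–0.111 m (0.109 expected), and the post's extents matched the start to about 2 mm. The bystanders looked unmoved in the final picture, and the gripper was well clear.

**One small disagreement:** The two cameras differed by about 2–3 mm in the horizontal position. I split the difference, and it gave no trouble.

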